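# Feed a board carrier into the test channel with the push stick

### The arm

A 6-joint arm with a two-finger parallel gripper is mounted at the origin on a cart in front of the work surface, level with it; the furniture and walls round the work are solid. World frame = base frame: x ahead of the robot, y to its left, z up, the work surface at z = 0. Lengths are in m, angles in rad, forces in N, time in s.
With the tool pointing down it reaches from about 0.225 to 0.875 m from the base axis. Payload 3.4 kg.
Tool frame: the origin (TCP) lies at the very end of the fingers, on their centre line; the grasp point (between the pads) lies 19 mm behind it; x points along the fingers, y is the direction in which the jaws open and shut, and the axes are right-handed (so a half turn about x gives the same grasp; the last joint's range is limited). The gripper opens to 85 mm and grips with 20 to 120 N. Pads are 22 mm wide; open, the fingers measure 114 mm over their backs; the gripper's body (76 mm by 85 mm) begins 54 mm behind the grasp point. The pads swing forward as they close: fully open they stand 13 mm farther back than shut.
Start: joints at [1.16, 0.276, 1.505, -0, 1.361, -0.121], TCP at [0.164, 0.551, 0.231] pointing down, gripper open.
Joint ranges: [-2.89, 2.89], [-0.75, 2.08], [0.22, 2.7], [-1.18, 4.32], [0.11, 2.71], [-2.7, 2.7]. Speed limits (rad/s): [2.57, 2.57, 3.14, 3.14, 3.14, 3.14].

### API

Orientations are given as a unit quaternion [w, x, y, z].
In Python, from rig import manip gives the robot as it stands. The module is installed in compiled form; this text tells all that it offers.
- The arm moves only by the tool play_rows, never from a script. Its argument "plan" is a list that holds one entry, the list of rows, each a list of 5 numbers: the closure, from 0 (fully open) to 1 (shut), then the shift along the tool's x, y, z in m, then the turn about the tool's x in degrees. A call has 1 to 12 rows; each row is the pose to reach, as a shift and turn from the pose measured when the call began, along the tool's axes at that moment; what a row does not reach only later rows make up. A row lasts 1/10 s, in which the tool goes at most 50 mm and 8.59 degrees, less where a joint would pass 70% of its speed; a pose out of reach is approached as far as the arm can. A call with a gripper value outside its range is refused whole. The fingers move at their own pace and stop on an object; "grip_force" is the grip in N (left out, the last holds). Time passes only in rows, so rows that repeat a pose let the fingers close. It gives the time, the measured TCP pose, the force and the opening at its end, in the units of the state.
- manip.get_state(): the state, without advancing time (a new reading comes with each control period).
- manip.get_image(name): name is "scene" or "side" or "wrist"; returns (picture, depth): 420x560x3 uint8, red, green, blue; 420x560 float32, m along the optical axis (not along the pixel's ray), 0 where there is no reading.
- manip.camera_params(name): a dict with "intrinsics" (3x3 intrinsics, pixels), "dist_coeffs" ([k1, k2, p1, p2, k3] as OpenCV has them; the pictures are not rectified), "R" (3x3) and "t" (3): a world point X has camera coordinates R X + t; the wrist camera has in their place "mount" (4x4, takes a point from camera to tool coordinates, whose origin is the TCP and whose axes are the tool frame's). Camera axes: x right, y down, z forward; pixel columns grow to the right and rows downward; lengths in m; the calibration is good to about 2 mm. A picture is of the moment at which its call begins: read the wrist's pose just before it. camera_params takes no time and is no camera call.
- manip.sign_off(): hands the job in, once; it reports no verdict.
The state is a dict: "clock": time; "qpos": joint angles; "qd": joint speeds; "effort": joint torques, N m; "position": TCP position; "ee_rot": TCP orientation; "contact_force": force on the tool from outside, world axes, zero at the start; "moment": the same for the moment, N m; "width": finger opening in m.
Only numpy, scipy, OpenCV 4.12 (cv2) and the standard library are available. Lean on these libraries where they do the work, as an engineer would, in place of code of your own. Each camera call takes 0.05 s, during which the arm holds its last target.

### The job

Lay the aluminium board carrier lengthwise in the open tray in front of the covered feed channel and let go of it. Then take the wooden push stick by its upright handle and, with the stick, push the carrier into the channel until it rests against the brake-held stop hidden inside and the stop has just been felt to give: push it back at least a few millimetres, but not more than a centimetre and a half. Finally draw the stick out and put it down flat on the work surface, clear of the channel and its tray, and disturb none of the things standing around.

Things in the scene. Friction and masses are not known exactly. Their poses are not given: they have to be found in the camera images.
- channel_mouth (a point): Fixed feed channel: aluminium base plate 420 x 100 x 20 mm on the conveyor belt, carrying an open tray and a grey covered tunnel. The point is the middle of the tunnel's mouth, on the channel floor (the plate's top, 20 mm above the work surface). x is the feed direction, into the tunnel; y across, z up. Distances below are along this x from the mouth.
- channel_tray (a point): Middle of the open tray's floor, at x = -85 mm; same axes. The tray runs from x = -160 mm (rear end open, level floor) to the mouth at 0. Its two side rails are only 8 mm high; they are 62 mm apart from -160 to -60 mm and then narrow to 52 mm at the mouth.
- channel_roof (a point): Middle of the front edge of the tunnel's roof, on its upper face, at x = 0, 36 mm over the floor; same axes. The tunnel runs from 0 to 255 mm, 52 mm wide and 30 mm high inside, 80 mm wide outside, far end closed; on it a black head 26 mm high at 160 to 240 mm. The hidden stop's face is at first somewhere between 150 and 190 mm; just where is not told.
- carrier_center (a point): Board carrier, a loose aluminium bar 120 mm long (x), 48 mm wide (y), 22 mm high (z) with a small circuit board set in its top, 0.2 to 0.4 kg; the same either end first. The point is its centre, half-way up. Starts flat on the work surface.
- stick_handle (a point): Loose wooden push stick, 0.12 kg: a bar 165 mm long (x), 30 wide, 18 high, with an upright handle block 44 mm long (x), 22 wide (y), its top 63 mm above the bar's underside. The point is in the handle, 43 mm above that underside, 45 mm from the bar's rear end. x points to the flat front (pushing) end, 120 mm ahead. Starts standing on the work surface, handle up.
- stick_tip (a point): Middle of the flat front (pushing) face of the push stick, 9 mm above the bar's underside, 120 mm ahead of and 34 mm below the handle point; same axes.
- stop (a joint): The steel stop inside the tunnel, out of sight: how far it has been pushed back along the feed direction (m). 0 at the start, 0.038 at its end; a friction brake holds it, it gives at about 7 N and stays where it is left (no spring). The carrier alone slides at about 1 to 4 N, so a hand on the stick feels some 8 to 17 N while the stop moves.
- spool: Bystander: reel of solder wire, 52 mm across, 36 mm high; origin at the centre of its underside.
- flux: Bystander: small orange bottle with black cap, 30 mm across, 58 mm high; origin at the centre of its underside.
- roll: Bystander: white roll of labels, 50 mm across, 30 mm high; origin at the centre of its underside.

How it is judged:
On the way, in this order (a step that is already met when the one before it is completed fails the run):
1. the carrier lies lengthwise in the tray, let go, not yet in the tunnel by more than 15 mm (x of carrier_center in the frame of channel_mouth between -0.15 and -0.045 m and y of carrier_center in the frame of channel_mouth between -0.012 and 0.012 m and z of carrier_center in the frame of channel_mouth below 0.014 m and angle between the x axis of carrier_center and the x axis of channel_mouth, either way round below 0.2 rad and contact force between the fingers and carrier below 0.1 N and linear speed of carrier below 0.02 m/s), for 0.2 s.
2. the stick pushes the carrier, which is more than half inside the tunnel (x of carrier_center in the frame of channel_mouth above 0.01 m and z of carrier_center in the frame of channel_mouth below 0.015 m and contact force between stick and carrier above 0.3 N), for 0.05 s.
3. the stick presses the carrier against the stop, which gives by 2 mm or more (value of joint stop above 0.002 m).
At the end, for the whole second after the job is handed in: The stop has been pushed back by 2 to 16 mm by the carrier, which lies wholly inside the tunnel; the stick lies at rest on the work surface itself (not on the channel or tray), everything is let go (value of joint stop between 0.002 and 0.016 m and x of carrier_center in the frame of channel_mouth above 0.08 m and linear speed of each of carrier, stick below 0.02 m/s and height (world z) of stick_tip between -0.01 and 0.022 m and height (world z) of stick_handle between -0.01 and 0.052 m); the robot touches nothing.
It fails at once if the stop is pushed back by more than 16 mm (value of joint stop above 0.016 m).
It fails at once if the robot's fingers push the carrier while it is more than half inside the tunnel (x of carrier_center in the frame of channel_mouth above 0 m and contact force between the arm and carrier above 0.5 N).
It fails at once if the reel, the orange bottle or the label roll is moved by more than 30 mm (distance of any of spool, flux, roll from where it was at the start of the episode above 0.03 m).
It also fails if it takes over 72 s, if anything falls off the work surface, if the arm or the gripper's body presses on something with over 40 N, if the wrist force passes 120 N, or if a joint passes its speed limit or range.

## Working session

There is one attempt and no reset: what is moved stays moved. The work goes in short steps, Python scripts to look and compute and a tool call to move; the robot and the scene stay as the last step left them, time stands still between calls to the robot, and variables do not carry over. Pictures are saved under pics/ and viewed, and the job is handed in when it is done.

Besides the shell and the picture viewer there is one more tool, called after "Request:" as a command line: name --argument value ..., lists and objects as JSON in quotes. play_rows: Moves the arm, as the interface text tells. Its arguments: {"type":"object","properties":{"plan":{"type":"array","items":{"type":"array","items":{"type":"array","items":{"type":"number"}}}},"grip_force":{"type":"number"}},"required":["plan"]}

```bash
mkdir -p pics
cat > h.py <<'E'
import numpy as np, cv2
from rig import manip
def grab(n,tag):
    st=manip.get_state()
    im,d=manip.get_image(n)
    cv2.imwrite(f'pics/{tag}.png',cv2.cvtColor(im,cv2.COLOR_RGB2BGR))
    np.savez(f'pics/{tag}.npz',im=im,d=d,p=st['position'],q=st['ee_rot'])
    return im,d,st
E
python3 - <<'E'
from h import *
s=manip.get_state()
print({k:np.round(v,4) for k,v in s.items()})
for n in ['scene','side','wrist']:
    im,d,st=grab(n,n+'0'); p=manip.camera_params(n); print(n,{k:np.round(v,4).tolist() for k,v in p.items()})
E
```

```text
{'clock': np.float64(0.0), 'qpos': array([ 1.16  ,  0.2766,  1.5062, -0.    ,  1.3607, -0.121 ]), 'qd': array([-0.0008,  0.0001,  0.0006, -0.0011, -0.0002, -0.0012]), 'effort': array([ 1.50000e-03, -4.16771e+01, -2.45808e+01,  0.00000e+00,
        1.11000e-02, -0.00000e+00]), 'position': array([0.1641, 0.5505, 0.2304]), 'ee_rot': array([ 0.6995,  0.1014,  0.6999, -0.1028]), 'contact_force': array([ 0.1906,  0.0224, -0.9238]), 'moment': array([-0.0258,  0.0285, -0.0012]), 'width': np.float64(0.0853)}
scene {'intrinsics': [[419.9132, 0.0, 272.7575], [0.0, 419.9132, 212.8073], [0.0, 0.0, 1.0]], 'dist_coeffs': [-0.0335, 0.0, 0.0, 0.0, 0.0], 'R': [[0.5158, -0.8567, 0.005], [-0.3707, -0.2285, -0.9002], [0.7723, 0.4625, -0.4354]], 't': [-0.2737, 0.2774, 0.4257]}
side {'intrinsics': [[544.2884, 0.0, 282.4538], [0.0, 544.2884, 203.0776], [0.0, 0.0, 1.0]], 'dist_coeffs': [-0.1664, 0.0, 0.0, 0.0, 0.0], 'R': [[-0.9969, -0.077, 0.0181], [-0.0574, 0.5466, -0.8354], [0.0544, -0.8338, -0.5493]], 't': [0.5856, 0.0816, 1.349]}
wrist {'intrinsics': [[298.4691, 0.0, 280.705], [0.0, 298.4691, 215.2952], [0.0, 0.0, 1.0]], 'dist_coeffs': [-0.0673, 0.0, 0.0, 0.0, 0.0], 'mount': [[-0.0007, -0.3108, 0.9505, -0.141], [1.0, 0.0, 0.0007, 0.0003], [-0.0002, 0.9505, 0.3108, -0.0806], [0.0, 0.0, 0.0, 1.0]]}
```

View pics/scene0.png

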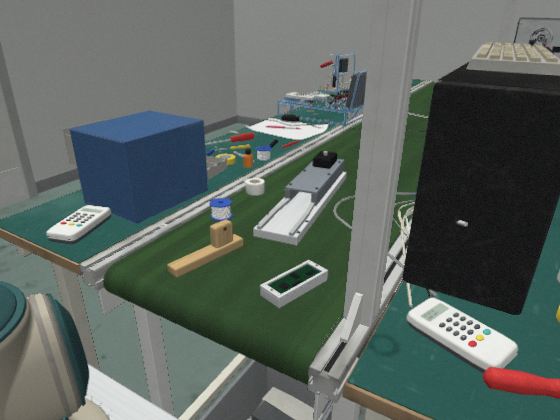

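View pics/side0.png

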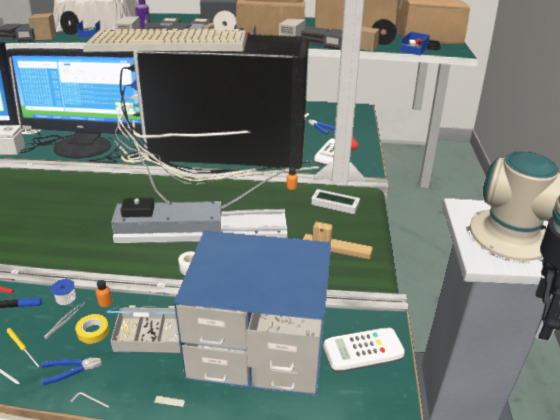

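View pics/wrist0.png

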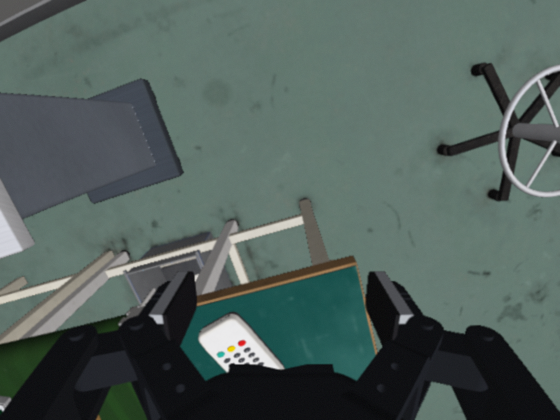

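The scene view shows the carrier near (295,282), the stick near (207,252) with its handle at (221,233), the tray and tunnel from (285,225) to (325,160), the spool at (221,208) and the label roll at (255,187). The side view shows an orange bottle near the belt's far edge at (292,180). Next I measure positions.

```bash
cat >> h.py <<'E'
from scipy.spatial.transform import Rotation as Ro
def pose(n,p=None,q=None):
    c=manip.camera_params(n)
    if n!='wrist':
        R=np.array(c['R']).T; return R,-R@np.array(c['t']),c
    T=np.eye(4);T[:3,:3]=Ro.from_quat(np.roll(q,-1)).as_matrix();T[:3,3]=p
    M=T@np.array(c['mount']); return M[:3,:3],M[:3,3],c
def rays(n,uv,p=None,q=None):
    R,o,c=pose(n,p,q)
    x=cv2.undistortPoints(np.array(uv,float).reshape(-1,1,2),np.array(c['intrinsics']),np.array(c['dist_coeffs']))[:,0]
    return o,np.c_[x,np.ones(len(x))],R
def plane(n,uv,z,p=None,q=None):
    o,x,R=rays(n,uv,p,q); d=x@R.T
    return o+d*((z-o[2])/d[:,2])[:,None]
def cloud(n,D,p=None,q=None):
    h,w=D.shape; u,v=np.meshgrid(np.arange(w),np.arange(h))
    o,x,R=rays(n,np.stack([u,v],-1).reshape(-1,2),p,q)
    P=o+(x*D.reshape(-1,1))@R.T
    P[D.reshape(-1)==0]=np.nan
    return P.reshape(h,w,3)
def topview(P,im,f,x0=.2,x1=1.1,y0=-.4,y1=.5,s=700,zmin=-.02,zmax=.3,zz=False):
    m=np.isfinite(P[...,0])&(P[...,2]>zmin)&(P[...,2]<zmax)
    q=P[m];c=im[m];o=np.argsort(q[:,2]);q=q[o];c=c[o]
    out=np.zeros((int((x1-x0)*s),int((y1-y0)*s),3),np.uint8)
    r=((x1-q[:,0])*s).astype(int);k=((y1-q[:,1])*s).astype(int)
    ok=(r>=0)&(r<out.shape[0])&(k>=0)&(k<out.shape[1])
    out[r[ok],k[ok]]=c[ok][:,::-1]
    cv2.imwrite(f'pics/{f}.png',out)
E
python3 - <<'E'
from h import *
for n in ['scene','side']:
    z=np.load(f'pics/{n}0.npz');P=cloud(n,z['d']);topview(P,z['im'],n+'_top')
    pts={'scene':[(295,268),(295,280),(207,252),(221,225),(221,203),(255,182),(325,153),(310,185),(280,222),(270,310)],'side':[(292,175),(336,201),(322,228),(345,248),(190,262),(137,206),(170,213),(222,207),(222,228),(285,212),(286,232),(60,195)]}[n]
    for u,v in pts: print(n,u,v,P[v,u].round(4))
E
```

```text
scene 295 268 [ 0.477  -0.0785  0.0223]
scene 295 280 [ 0.4473 -0.0945  0.02  ]
scene 207 252 [0.4455 0.0965 0.0164]
scene 221 225 [0.4792 0.0857 0.063 ]
scene 221 203 [0.6091 0.1866 0.035 ]
scene 255 182 [0.7926 0.2135 0.0195]
scene 325 153 [0.9292 0.0747 0.0871]
scene 310 185 [0.7712 0.0399 0.0551]
scene 280 222 [0.6241 0.0379 0.0192]
scene 270 310 [ 0.3787 -0.0863 -0.0008]
side 292 175 [ 0.5743 -0.1574  0.047 ]
side 336 201 [ 0.4527 -0.0807  0.0203]
side 322 228 [0.489  0.1015 0.0615]
side 345 248 [0.4328 0.1203 0.0217]
side 190 262 [0.7754 0.2192 0.0324]
side 137 206 [0.9294 0.0886 0.0834]
side 170 213 [0.8546 0.0738 0.0586]
side 222 207 [ 0.7498 -0.0438  0.0051]
side 222 228 [0.7274 0.0813 0.0291]
side 285 212 [ 0.5843 -0.0463 -0.0007]
side 286 232 [0.5738 0.0697 0.0203]
side 60 195 [ 1.2108 -0.0605  0.0016]
```

Run:
```python
from h import *
def fit(P,xr,yr,zr,name):
    m=np.isfinite(P[...,0])&(P[...,0]>xr[0])&(P[...,0]<xr[1])&(P[...,1]>yr[0])&(P[...,1]<yr[1])&(P[...,2]>zr[0])&(P[...,2]<zr[1])
    q=P[m][:,:2]
    if len(q)<5: print(name,len(q));return
    r=cv2.minAreaRect((q*1000).astype(np.float32))
    print(name,len(q),'zmed',P[m][:,2].mean().round(4),'rect mm',np.round(r[0],1),np.round(r[1],1),round(r[2],1))
for n in ['scene','side']:
    z=np.load(f'pics/{n}0.npz');P=cloud(n,z['d']);print(n)
    fit(P,(.36,.56),(-.2,-.02),(.015,.03),'carrier')
    fit(P,(.33,.58),(.03,.19),(.012,.024),'stickbar')
    fit(P,(.33,.58),(.03,.19),(.055,.07),'handle')
    fit(P,(.6,1.1),(-.06,.16),(.05,.061),'roof')
    fit(P,(.5,1.1),(-.06,.16),(.075,.095),'head')
    fit(P,(.5,1.1),(-.06,.16),(.014,.034),'tray')
    fit(P,(.55,.68),(.15,.25),(.03,.045),'spool')
    fit(P,(.7,.85),(.17,.28),(.024,.04),'roll')
    fit(P,(.5,.65),(-.22,-.1),(.04,.065),'flux')
```

```text
scene
carrier 1335 zmed 0.0202 rect mm [ 439.6 -133.6] [139.4 120.8] 73.5
stickbar 834 zmed 0.0172 rect mm [478.3  88.9] [ 45.2 227.2] 70.7
handle 169 zmed 0.0607 rect mm [484.8  91.8] [24.7 42.5] 78.0
roof 968 zmed 0.0557 rect mm [861.9  66.2] [265.7  81.1] 8.1
head 199 zmed 0.0813 rect mm [929.7  75.3] [78.8 49.3] 8.6
tray 2236 zmed 0.0214 rect mm [746.6  38.4] [491.1 120.5] 1.1
spool 182 zmed 0.0353 rect mm [611. 191.] [49.5 49.9] 30.1
roll 124 zmed 0.0287 rect mm [775.2 204.8] [48.1 47.9] 29.1
flux 0
side
carrier 611 zmed 0.0213 rect mm [ 444.2 -130.4] [140.8 121.2] 75.9
stickbar 497 zmed 0.0192 rect mm [479.7  88.5] [ 44.  224.7] 71.3
handle 149 zmed 0.0615 rect mm [487.7  94.6] [24.9 44.2] 80.8
roof 1717 zmed 0.0571 rect mm [864.8  66.9] [259.3  89.1] 8.5
head 418 zmed 0.0828 rect mm [934.1  79.5] [76.5 55.3] 11.0
tray 2503 zmed 0.0235 rect mm [747.8  58.6] [486.6 125.7] 3.9
spool 0
roll 154 zmed 0.0313 rect mm [789.1 204. ] [55.6 28.1] 88.9
flux 66 zmed 0.0507 rect mm [ 574.7 -165.1] [21.8 29.5] 4.1
```

View pics/scene_top.png

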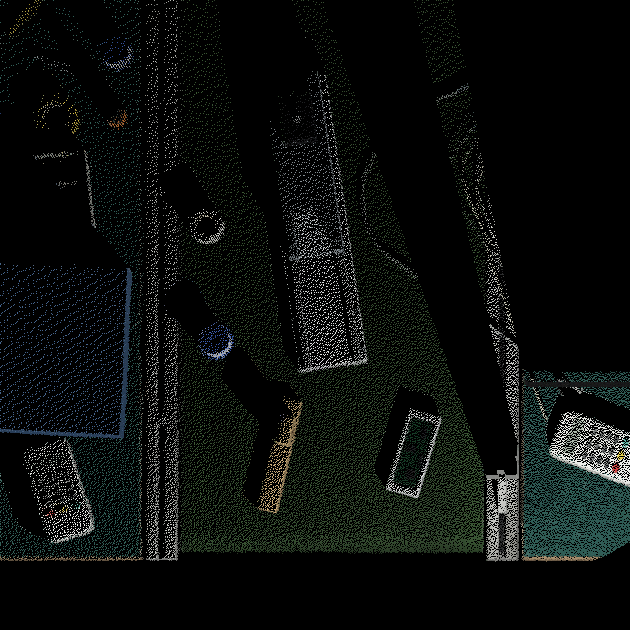

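View pics/side_top.png

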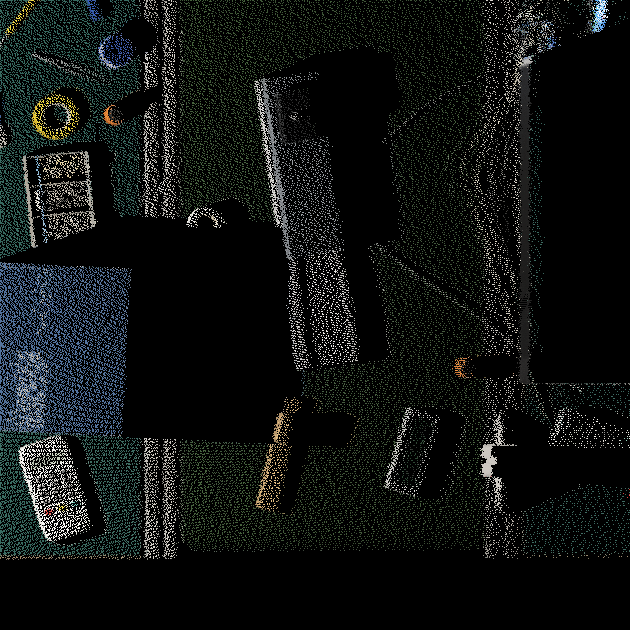

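```bash
cat >> h.py <<'E'
def comp(P,xr,yr,zr,cm=None):
    m=np.isfinite(P[...,0])&(P[...,0]>xr[0])&(P[...,0]<xr[1])&(P[...,1]>yr[0])&(P[...,1]<yr[1])&(P[...,2]>zr[0])&(P[...,2]<zr[1])
    if cm is not None: m&=cm
    m=cv2.morphologyEx(m.astype(np.uint8),cv2.MORPH_CLOSE,np.ones((3,3)))
    n,l,s,_=cv2.connectedComponentsWithStats(m)
    k=1+np.argmax(s[1:,4]); return (l==k)&np.isfinite(P[...,0])
def rect(q):
    (c,wh,a)=cv2.minAreaRect((q*1000).astype(np.float32))
    b=cv2.boxPoints((c,wh,a)); e=b[1]-b[0]; e2=b[2]-b[1]
    if np.linalg.norm(e2)>np.linalg.norm(e): e=e2
    return np.round(c,1),np.round(sorted(wh),1),round(float(np.degrees(np.arctan2(e[1],e[0])))%180,1)
def go(x,y,z,yaw):
    """shift/turn from the measured pose to a target; yaw = world direction (deg) of tool y axis"""
    s=manip.get_state();R=Ro.from_quat(np.roll(s['ee_rot'],-1)).as_matrix()
    d=R.T@(np.array([x,y,z])-s['position'])
    cur=np.degrees(np.arctan2(R[1,1],R[0,1])); t=(cur-yaw+180)%360-180   # tool x down: +turn lowers yaw
    print('shift',d.round(4),'turn',round(t,2),'cur yaw',round(cur,1),'q',s['qpos'].round(3),'down',R[:,0].round(3),'clk',s['clock'].round(2))
E
python3 - <<'E'
from h import *
go(.45,-.09,.2,0)
for n in ['scene','side']:
    z=np.load(f'pics/{n}0.npz');P=cloud(n,z['d']);print(n)
    for nm,a in dict(carrier=((.36,.56),(-.16,-.02),(.012,.03)),stick=((.33,.58),(.03,.19),(.01,.024)),handle=((.33,.58),(.03,.19),(.055,.07)),roof=((.7,1.05),(-.06,.16),(.05,.062)),tray=((.5,.76),(-.06,.16),(.012,.034))).items():
        m=comp(P,*a); print(nm,m.sum(),P[m][:,2].mean().round(4),*rect(P[m][:,:2]))
E
```

```text
Traceback (most recent call last):
  File "h.py", line 53, in go
    print('shift',d.round(4),'turn',round(t,2),'cur yaw',round(cur,1),'q',s['qpos'].round(3),'down',R[:,0].round(3),'clk',s['clock'].round(2))
                                                                                                                          ^^^^^^^^^^^^^^^^
AttributeError: 'float' object has no attribute 'round'
```

```bash
sed -i "s/s\['clock'\].round(2)/round(float(s['clock']),2)/" h.py
python3 - <<'E'
from h import *
go(.45,-.09,.2,0)
for n in ['scene','side']:
    z=np.load(f'pics/{n}0.npz');P=cloud(n,z['d']);print(n)
    for nm,a in dict(carrier=((.36,.56),(-.16,-.02),(.012,.03)),stick=((.33,.58),(.03,.19),(.01,.024)),handle=((.33,.58),(.03,.19),(.055,.07)),roof=((.7,1.05),(-.06,.16),(.05,.062)),tray=((.5,.76),(-.06,.16),(.012,.034))).items():
        m=comp(P,*a); print(nm,m.sum(),P[m][:,2].mean().round(4),*rect(P[m][:,:2]))
E
```

```text
shift [ 0.0313 -0.5322  0.457 ] turn 73.4 cur yaw 73.4 q [ 1.16   0.276  1.506  0.     1.361 -0.121] down [-0.001 -0.001 -1.   ] clk 0.15
scene
carrier 1420 0.0197 [452.3 -90.7] [ 49.9 121.5] 163.6
stick 805 0.0166 [450.   99.8] [ 31.4 165.5] 166.8
handle 169 0.0607 [484.8  91.8] [24.7 42.5] 168.0
roof 984 0.0558 [861.9  66.2] [ 81.1 265.7] 8.1
tray 1825 0.0212 [669.2  37.1] [ 99.3 193.4] 8.2
side
carrier 601 0.0206 [454.5 -88.7] [ 55.6 121.3] 165.4
stick 467 0.0184 [419.4 108.5] [36.8 96.8] 168.3
handle 154 0.0612 [487.7  94.6] [24.9 44.2] 170.8
roof 1826 0.0572 [864.8  66.9] [ 89.1 259.3] 8.5
tray 1646 0.0232 [669.7  41.5] [ 97.8 189.6] 6.1
```

```bash
python3 -c "
from h import *
go(.453,-.09,.2,74)"
```

```text
shift [ 0.0313 -0.5314  0.4599] turn -0.6 cur yaw 73.4 q [ 1.16   0.276  1.506  0.     1.361 -0.121] down [-0.001 -0.001 -1.   ] clk 0.15
```

Request:
play_rows --plan '[[[0,0.031,-0.531,0.46,-0.6],[0,0.031,-0.531,0.46,-0.6],[0,0.031,-0.531,0.46,-0.6],[0,0.031,-0.531,0.46,-0.6],[0,0.031,-0.531,0.46,-0.6],[0,0.031,-0.531,0.46,-0.6],[0,0.031,-0.531,0.46,-0.6],[0,0.031,-0.531,0.46,-0.6],[0,0.031,-0.531,0.46,-0.6],[0,0.031,-0.531,0.46,-0.6],[0,0.031,-0.531,0.46,-0.6],[0,0.031,-0.531,0.46,-0.6]]]'

```text
clock: 1.35
position: [0.411, 0.0026, 0.2049]
ee_rot: [0.7, 0.098, 0.7, -0.099]
contact_force: [1.4, -0.7, -0.7]
width: 0.085
```

```bash
python3 -c "
from h import *
go(.453,-.09,.2,74)"
```

```text
shift [ 0.005  -0.0774  0.066 ] turn -0.04 cur yaw 74.0 q [-1.630e-01  4.400e-02  1.864e+00 -1.000e-03  1.233e+00 -1.453e+00] down [-0.    -0.001 -1.   ] clk 1.35
```

Request:
play_rows --plan '[[[0,0.005,-0.077,0.066,0],[0,0.005,-0.077,0.066,0],[0,0.005,-0.077,0.066,0],[0,0.005,-0.077,0.066,0],[0,0.005,-0.077,0.066,0]]]'

```text
clock: 1.85
position: [0.4522, -0.0886, 0.1996]
ee_rot: [0.7, 0.099, 0.701, -0.099]
contact_force: [-0.4, 0.4, -0.1]
width: 0.085
```

Run:
```python
from h import *
im,d,s=grab('wrist','w1');p,q=s['position'],s['ee_rot']
P=cloud('wrist',d,p,q); print(p)
topview(P,im,'w1_top')
for nm,a in dict(carrier=((.36,.56),(-.16,-.02),(.012,.03)),stick=((.33,.58),(.03,.19),(.01,.024)),handle=((.33,.58),(.03,.19),(.055,.07)),roof=((.7,1.05),(-.06,.16),(.05,.062)),tray=((.5,.76),(-.06,.16),(.012,.034))).items():
    try: m=comp(P,*a); print(nm,m.sum(),P[m][:,2].mean().round(4),*rect(P[m][:,:2]))
    except Exception as e: print(nm,e)
```

```text
[ 0.45216514 -0.08857557  0.19960586]
carrier 4595 0.019 [451.7 -89.7] [ 48.2 119.8] 163.5
stick 3577 0.0161 [449.1 101.2] [ 31.2 164.6] 167.0
handle 955 0.0603 [485.   93.2] [23.  44.1] 164.4
roof 1206 0.0548 [657.3   8. ] [ 52.8 364.7] 13.8
tray 3113 0.02 [627.   69.5] [ 69.7 157.2] 31.7
```

View pics/w1.png

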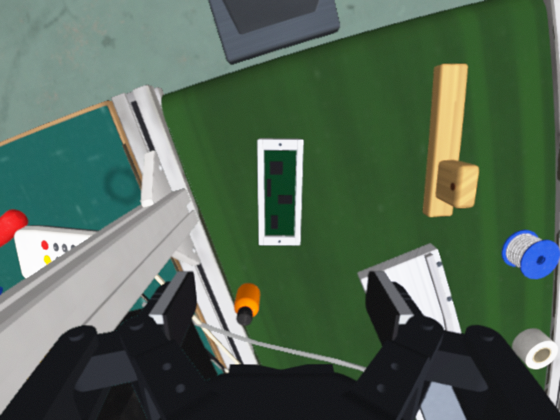

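The wrist view shows the carrier under the gripper at (258-302, 140-245), the stick at (450,140) and the flux bottle well ahead at (247,300). All three cameras agree within about 2 mm, so I descend onto the carrier.

```bash
python3 -c "
from h import *
go(.4517,-.0897,.009,73.5)"
```

```text
shift [ 1.908e-01 -1.500e-03  1.000e-04] turn 0.53 cur yaw 74.0 q [-0.344  0.126  1.785 -0.     1.232 -1.636] down [-0.001 -0.    -1.   ] clk 1.9
```

Request:
play_rows --plan '[[[0,0.045,-0.0015,0,0.5],[0,0.09,-0.0015,0,0.5],[0,0.135,-0.0015,0,0.5],[0,0.17,-0.0015,0,0.5],[0,0.185,-0.0015,0,0.5],[0,0.1905,-0.0015,0,0.5],[0,0.1905,-0.0015,0,0.5],[1,0.1905,-0.0015,0,0.5],[1,0.1905,-0.0015,0,0.5],[1,0.1905,-0.0015,0,0.5],[1,0.1905,-0.0015,0,0.5],[1,0.1905,-0.0015,0,0.5]]]' --grip_force 40

```text
clock: 3.1
position: [0.4524, -0.09, 0.0107]
ee_rot: [0.7, 0.101, 0.699, -0.102]
contact_force: [-1.4, -0.1, 6.0]
width: 0.0468
```

Request:
play_rows --plan '[[[1,0,0,0,0],[1,0,0,0,0],[1,0,0,0,0]]]'

```text
clock: 3.4
position: [0.4522, -0.09, 0.0107]
ee_rot: [0.7, 0.101, 0.699, -0.102]
contact_force: [-1.0, -0.3, 0.1]
width: 0.0468
```

Run:
```python
from h import *
print(manip.get_state()['contact_force'])
go(.46,-.08,.12,73.5)
```

```text
[-0.98976385 -0.33751374  0.09253696]
shift [-0.1093  0.0117  0.0048] turn 0.02 cur yaw 73.5 q [-0.347  0.352  2.053 -0.     0.735 -1.63 ] down [ 0.001 -0.001 -1.   ] clk 3.4
```

Request:
play_rows --plan '[[[1,-0.02,0,0,0],[1,-0.06,0,0,0],[1,-0.11,0.01,0,0],[1,-0.16,0.03,0.02,0],[1,-0.18,0.06,0.05,-5],[1,-0.18,0.08,0.08,-12],[1,-0.18,0.09,0.1,-19],[1,-0.18,0.09,0.1,-24],[1,-0.18,0.09,0.1,-24],[1,-0.18,0.09,0.1,-24],[1,-0.18,0.09,0.1,-24]]]'

```text
clock: 4.5
position: [0.5726, -0.032, 0.1904]
ee_rot: [0.706, -0.046, 0.706, 0.046]
contact_force: [-0.5, 0.6, -2.9]
width: 0.0464
```

Run:
```python
from h import *
im,d,s=grab('wrist','w2');p,q=s['position'],s['ee_rot']
print(p, s['width'])
P=cloud('wrist',d,p,q)
topview(P,im,'w2_top',x0=.4,x1=1.1,y0=-.3,y1=.4,s=850)
```

```text
[ 0.57261525 -0.03197546  0.19040824] 0.04641242132122842
```

View pics/w2.png

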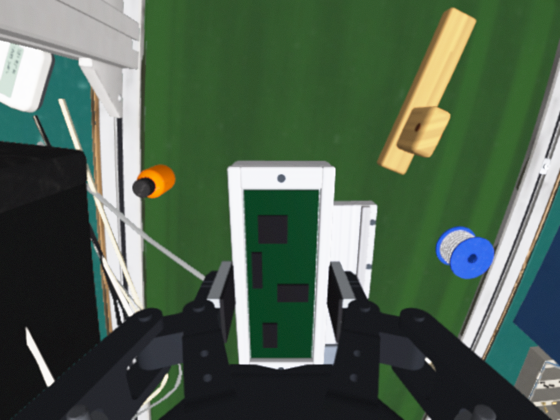

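View pics/w2_top.png

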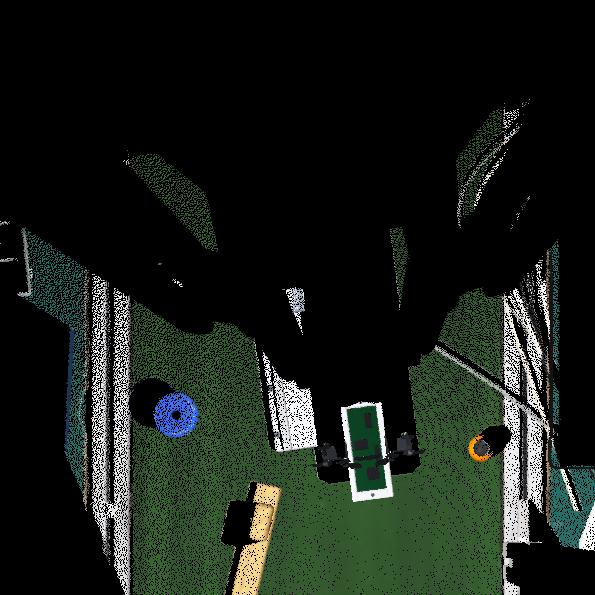

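The carrier is held squarely (228-335, 163-365). The tray appears beside it at (350,205) and the stick is undisturbed. For the tray pose I pick corners in the scene and side views.

Run:
```python
from h import *
for n,(x,y,w,h) in dict(scene=(245,145,110,100),side=(105,190,190,60)).items():
    im=cv2.imread(f'pics/{n}0.png')[y:y+h,x:x+w]
    k=5 if n=='scene' else 4
    cv2.imwrite(f'pics/{n}_crop.png',cv2.resize(im,None,fx=k,fy=k,interpolation=cv2.INTER_CUBIC))
```

```text
(no output)
```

View pics/scene_crop.png

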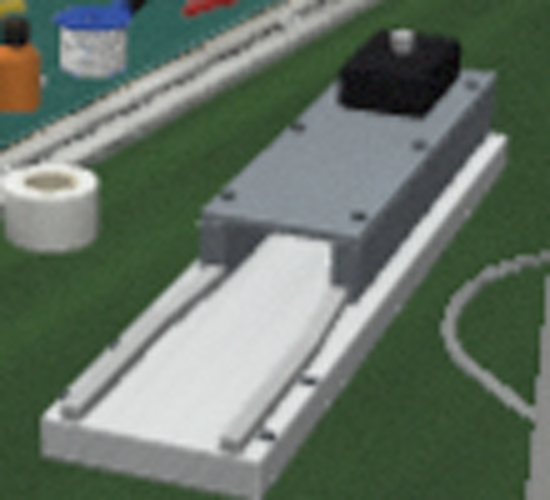

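View pics/side_crop.png

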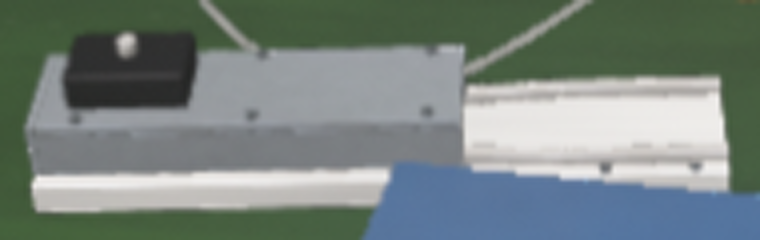

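Run:
```python
from h import *
def c(pts,k,o): return (np.array(pts,float)+.5)/k-.5+np.array(o)
A=plane('scene',c([(42,424),(262,462),(503,138)],5,(245,145)),.02)
B=plane('scene',c([(203,213),(358,237),(494,75)],5,(245,145)),.056)
C=plane('side',c([(464,47),(463,122),(30,128),(50,58)],4,(105,190)),.056)
for nm,X in (('plate RL,RR,FR',A),('roof FL,FR,farR',B),('side roof FR,FL,farL,farR',C)): print(nm,(X[:,:2]*1000).round(1).tolist())
yaw=lambda a,b: np.degrees(np.arctan2(b[1]-a[1],b[0]-a[0])).round(2)
print('yaws',yaw(A[1],A[2]),yaw(B[1],B[2]),yaw(C[1],C[2]),yaw(C[0],C[3]), 'cross',yaw(A[1],A[0])-90,yaw(B[1],B[0])-90,yaw(C[0],C[1])-90)
print('mouth scene',(B[0]+B[1])/2,'side',(C[0]+C[1])/2,'plate rear mid',(A[0]+A[1])/2)
z=np.load('pics/w2.npz');P=cloud('wrist',z['d'],z['p'],z['q'])
m=comp(P,(.4,.75),(-.07,.02),(.185,.24)); print('held',m.sum(),P[m][:,2].mean(),rect(P[m][:,:2]))
hp=P[...,2]; 
go(.6,.03,.1,98)
```

```text
plate RL,RR,FR [[563.3, 68.3], [582.8, -26.1], [990.9, 35.5]]
roof FL,FR,farR [[725.6, 83.1], [738.0, 7.4], [991.5, 44.2]]
side roof FR,FL,farL,farR [[742.5, 6.6], [729.2, 86.8], [985.2, 120.5], [998.0, 46.0]]
yaws 8.59 8.27 7.5 8.76 cross 11.659999999999997 9.340000000000003 9.409999999999997
mouth scene [0.73178012 0.04523534 0.056     ] side [0.73580505 0.04673206 0.056     ] plate rear mid [0.57307459 0.02109852 0.02      ]
held 23982 0.202553185132682 (array([624.6, -29.1]), array([167. , 226.5]), 20.8)
shift [0.0906 0.0581 0.035 ] turn -0.56 cur yaw 97.4 q [-1.770e-01  2.990e-01  1.575e+00 -1.000e-03  1.267e+00 -1.877e+00] down [ 0.001 -0.001 -1.   ] clk 4.55
```

Run:
```python
from h import *
go(.637,.031,.07,98.5)
```

```text
shift [0.1206 0.0543 0.0718] turn -1.06 cur yaw 97.4 q [-1.770e-01  2.990e-01  1.575e+00 -1.000e-03  1.267e+00 -1.877e+00] down [ 0.001 -0.001 -1.   ] clk 4.55
```

Request:
play_rows --plan '[[[1,0.02,0.02,0.03,-1],[1,0.05,0.045,0.06,-1],[1,0.085,0.054,0.072,-1],[1,0.11,0.0545,0.072,-1],[1,0.12,0.0545,0.072,-1],[1,0.12,0.0545,0.072,-1],[1,0.12,0.0545,0.072,-1]]]'

```text
clock: 5.25
position: [0.6379, 0.0307, 0.0719]
ee_rot: [0.706, -0.052, 0.704, 0.051]
contact_force: [0.0, -0.3, -1.9]
width: 0.0471
```

Run:
```python
from h import *
go(.637,.031,.031,98.5)
grab('scene','s3');grab('side','d3')
a=cv2.imread('pics/s3.png')[150:270,210:350];b=cv2.imread('pics/d3.png')[160:280,150:290]
cv2.imwrite('pics/c3.png',np.hstack([cv2.resize(a,(400,343)),cv2.resize(b,(400,343))]))
```

```text
shift [ 0.0409  0.0004 -0.0009] turn -0.11 cur yaw 98.4 q [-6.000e-02  4.870e-01  1.589e+00 -1.000e-03  1.062e+00 -1.777e+00] down [ 0.003 -0.001 -1.   ] clk 5.25
```

View pics/c3.png

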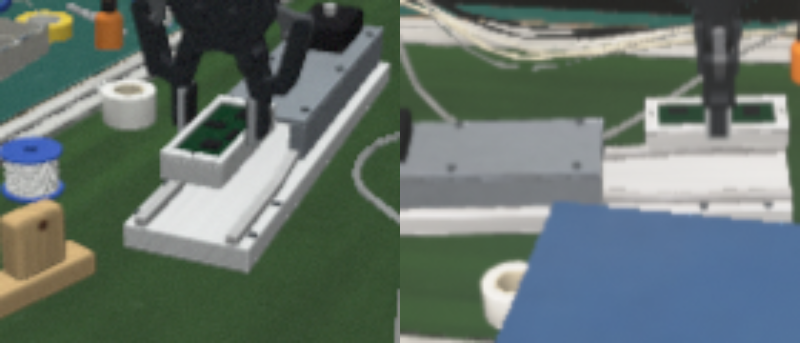

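The carrier hovers above the tray, aligned between the rails. I lower it.

Request:
play_rows --plan '[[[1,0.015,0.0005,-0.001,0],[1,0.028,0.0005,-0.001,0],[1,0.036,0.0005,-0.001,0],[1,0.039,0.0005,-0.001,0],[1,0.04,0.0005,-0.001,0],[1,0.04,0.0005,-0.001,0]]]'

```text
clock: 5.95
position: [0.6378, 0.031, 0.0328]
ee_rot: [0.707, -0.052, 0.704, 0.051]
contact_force: [0.8, -0.3, -2.7]
width: 0.0473
```

Request:
play_rows --plan '[[[1,0.001,0,0,0],[1,0.002,0,0,0],[1,0.002,0,0,0]]]'

```text
clock: 6.25
position: [0.6378, 0.031, 0.0309]
ee_rot: [0.707, -0.052, 0.704, 0.051]
contact_force: [0.7, 0.6, -3.8]
width: 0.0468
```

Request:
play_rows --plan '[[[1,0.001,0,0,0],[1,0.0015,0,0,0],[1,0.0015,0,0,0]]]'

```text
clock: 6.55
position: [0.6379, 0.031, 0.0307]
ee_rot: [0.707, -0.052, 0.703, 0.051]
contact_force: [-1.3, -0.3, 4.8]
width: 0.0463
```

Contact: force changed from about -3 to +5 N. I release and lift.

Request:
play_rows --plan '[[[0,0,0,0,0],[0,0,0,0,0],[0,0,0,0,0],[0,0,0,0,0],[0,-0.02,0,0,0],[0,-0.06,0,0,0],[0,-0.11,0,-0.02,0],[0,-0.15,0,-0.06,0],[0,-0.17,0,-0.1,0],[0,-0.17,0,-0.13,0],[0,-0.17,0,-0.13,0]]]'

```text
clock: 7.65
position: [0.504, 0.0121, 0.2013]
ee_rot: [0.707, -0.052, 0.704, 0.051]
contact_force: [-0.0, 0.1, -0.1]
width: 0.0854
```

Run:
```python
from h import *
im,d,s=grab('wrist','w4');p,q=s['position'],s['ee_rot'];print(p)
P=cloud('wrist',d,p,q)
for nm,a in dict(carrier=((.5,.75),(-.03,.1),(.036,.05)),stick=((.33,.58),(.03,.19),(.01,.024)),handle=((.33,.58),(.03,.19),(.055,.07))).items():
    m=comp(P,*a); print(nm,m.sum(),P[m][:,2].mean().round(4),*rect(P[m][:,:2]))
go(.486,.0925,.2,77)
```

```text
[0.5040416  0.01212776 0.20129778]
carrier 3445 0.039 [637.2  31.6] [ 48.4 120. ] 8.3
stick 3385 0.0162 [449.4 104.1] [ 36.  165.7] 167.0
handle 951 0.0605 [485.5  93.6] [23.5 44.2] 165.4
shift [ 0.0007  0.0825 -0.0089] turn 21.36 cur yaw 98.4 q [-0.113  0.19   1.701 -0.     1.244 -1.83 ] down [ 0.007 -0.001 -1.   ] clk 7.7
```

View pics/w4.png

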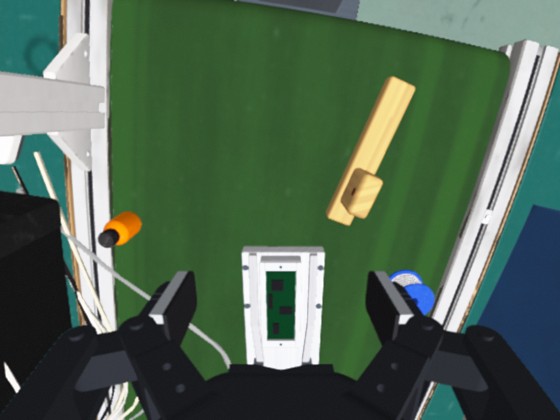

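The carrier lies in the tray at (637,32) mm with yaw 8.3°, released. The stick is unchanged. I go to its handle next.

Request:
play_rows --plan '[[[0,0,0.03,0,7],[0,0,0.06,-0.005,14],[0,0,0.08,-0.009,21.4],[0,0,0.0825,-0.009,21.4],[0,0,0.0825,-0.009,21.4],[0,0.03,0.0825,-0.009,21.4],[0,0.06,0.0825,-0.009,21.4],[0,0.08,0.0825,-0.009,21.4],[0,0.08,0.0825,-0.009,21.4]]]'

```text
clock: 8.6
position: [0.485, 0.0913, 0.1178]
ee_rot: [0.703, 0.08, 0.702, -0.081]
contact_force: [-0.6, -0.1, 0.4]
width: 0.0853
```

Run:
```python
from h import *
go(.486,.0928,.024,77)
```

```text
shift [0.0938 0.0019 0.0005] turn -0.02 cur yaw 77.0 q [ 0.046  0.25   1.85  -0.002  1.041 -1.296] down [ 0.    -0.002 -1.   ] clk 8.6
```

Request:
play_rows --plan '[[[0,0.03,0.002,0,0],[0,0.06,0.002,0,0],[0,0.082,0.002,0,0],[0,0.092,0.002,0,0],[0,0.092,0.002,0,0],[1,0.092,0.002,0,0],[1,0.092,0.002,0,0],[1,0.092,0.002,0,0],[1,0.092,0.002,0,0],[1,0.092,0.002,0,0],[1,0.092,0.002,0,0],[1,0.092,0.002,0,0]]]' --grip_force 100

```text
clock: 9.8
position: [0.4861, 0.0931, 0.0267]
ee_rot: [0.703, 0.08, 0.702, -0.081]
contact_force: [-0.5, -0.1, 6.0]
width: 0.0214
```

Request:
play_rows --plan '[[[1,0,0,0,0],[1,0,0,0,0],[1,-0.01,0,0,0],[1,-0.03,0,0,0],[1,-0.06,0,0,0],[1,-0.1,0,0,0],[1,-0.13,0,0,0],[1,-0.13,0,0,0]]]'

```text
clock: 10.6
position: [0.4889, 0.0936, 0.1614]
ee_rot: [0.707, 0.08, 0.698, -0.08]
contact_force: [1.0, -0.6, -2.3]
width: 0.021
```

Run:
```python
from h import *
grab('scene','s5');im,d,s=grab('wrist','w5');p,q=s['position'],s['ee_rot'];print(p,s['width'])
P=cloud('wrist',d,p,q); print(np.nanmin(d[:200]))
a=cv2.imread('pics/s5.png')[130:290,140:360];b=cv2.imread('pics/w5.png')
cv2.imwrite('pics/c5.png',np.hstack([cv2.resize(a,(412,300)),cv2.resize(b,(388,300))]))
go(.5,.02,.17,-82)
```

```text
[0.48717839 0.09343986 0.15892434] 0.020722799562763093
0.0
shift [-0.0127 -0.0683  0.0305] turn 159.0 cur yaw 77.0 q [ 0.051  0.21   1.792 -0.002  1.136 -1.292] down [ 0.003 -0.002 -1.   ] clk 10.7
```

View pics/c5.png

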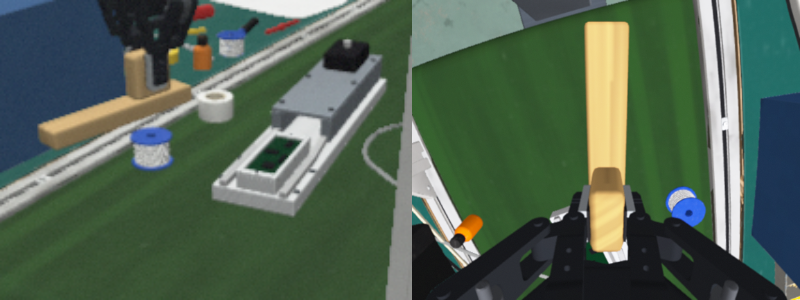

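Run:
```python
from h import *
go(.437,.001,.16,-81.5)
```

```text
shift [-0.0028 -0.1009 -0.0267] turn 158.5 cur yaw 77.0 q [ 0.051  0.21   1.792 -0.002  1.136 -1.292] down [ 0.003 -0.002 -1.   ] clk 10.7
```

Request:
play_rows --plan '[[[1,0,-0.01,-0.003,7],[1,0,-0.02,-0.006,15],[1,0,-0.03,-0.009,23],[1,0,-0.04,-0.012,31],[1,0,-0.05,-0.015,39],[1,0,-0.06,-0.018,47],[1,0,-0.07,-0.02,55],[1,0,-0.08,-0.022,63],[1,0,-0.09,-0.024,71],[1,0,-0.1,-0.026,79],[1,0,-0.1,-0.026,79]]]'

```text
clock: 11.8
position: [0.4358, 0.0013, 0.1554]
ee_rot: [-0.491, -0.508, -0.491, 0.51]
contact_force: [-0.4, 0.4, -2.1]
width: 0.0209
```

Run:
```python
from h import *
go(.437,.001,.16,-81.5)
```

```text
shift [-0.0046  0.0012  0.0003] turn 79.44 cur yaw -2.1 q [-0.155  0.128  1.903 -0.002  1.111 -0.119] down [-0.002 -0.001 -1.   ] clk 11.8
```

Request:
play_rows --plan '[[[1,-0.004,0,0,7],[1,-0.004,0,0,15],[1,-0.004,0,0,23],[1,-0.004,0,0,31],[1,-0.004,0,0,39],[1,-0.004,0,0,47],[1,-0.004,0,0,55],[1,-0.004,0,0,63],[1,-0.004,0,0,71],[1,-0.004,0,0,79.4],[1,-0.004,0,0,79.4],[1,-0.004,0,0,79.4]]]'

```text
clock: 13.0
position: [0.4353, 0.0017, 0.1586]
ee_rot: [-0.055, -0.704, -0.054, 0.706]
contact_force: [0.3, -0.0, -1.3]
width: 0.0209
```

Run:
```python
from h import *
go(.437,.001,.16,-81.5)
for n in ['scene','side','wrist']: grab(n,n[0]+'6x')
a=cv2.imread('pics/s6x.png')[130:310,140:380];b=cv2.imread('pics/w6x.png')
cv2.imwrite('pics/c6.png',np.hstack([cv2.resize(a,(400,300)),cv2.resize(b,(400,300))]))
s=manip.get_state()
z=np.load('pics/w6x.npz');P=cloud('wrist',z['d'],z['p'],z['q'])
m=comp(P,(.38,.62),(-.1,.1),(.135,.16)); print(m.sum(),P[m].mean(0),rect(P[m][:,:2]))
z=np.load('pics/s6x.npz');P=cloud('scene',z['d'])
im=z['im'].astype(int);wood=(im[...,0]-im[...,2]>50)
m=comp(P,(.38,.62),(-.1,.1),(.1,.2),wood); Q=P[m];print(m.sum(),Q.min(0),Q.max(0))
t=Q[Q[:,2]<Q[:,2].min()+.025]; print('bar',rect(t[:,:2]))
```

```text
shift [-0.0014  0.0009 -0.0015] turn 0.31 cur yaw -81.2 q [-0.155  0.125  1.898 -0.002  1.122  1.263] down [-0.004 -0.001 -1.   ] clk 13.0
12671 [0.50534489 0.01303574 0.14862269] (array([496.3,  11.7]), array([ 30.4, 115.1]), 8.6)Traceback (most recent call last):
  File "<stdin>", line 11, in <module>
  File "h.py", line 42, in comp
    k=1+np.argmax(s[1:,4]); return (l==k)&np.isfinite(P[...,0])
        ~~~~~~~~~^^^^^^^^^
    return _wrapfunc(a, 'argmax', axis=axis, out=out, **kwds)
    return bound(*args, **kwds)
ValueError: attempt to get argmax of an empty sequence
```

View pics/c6.png

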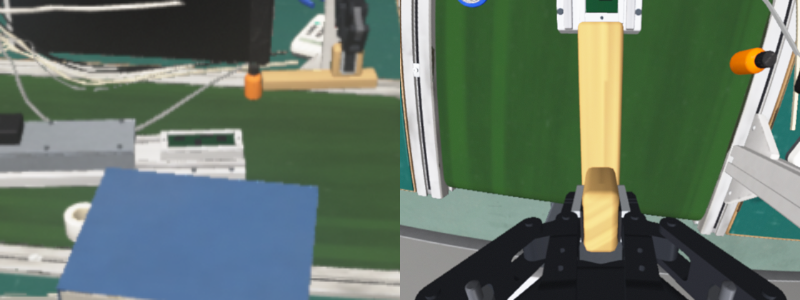

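Run:
```python
from h import *
z=np.load('pics/w6x.npz');P=cloud('wrist',z['d'],z['p'],z['q'])
m=comp(P,(.38,.62),(-.1,.1),(.135,.16));Q=P[m];Q=Q[(abs(Q[:,2]-np.median(Q[:,2]))<.006)]
A=np.c_[Q[:,0]-.5,Q[:,1],np.ones(len(Q))];c=np.linalg.lstsq(A,Q[:,2],rcond=None)[0];print('slope,z at .5',c,'tcp z',z['p'])
go(.447,.0026,.05,-81.5)
```

```text
slope,z at .5 [-0.00353123  0.00034058  0.14851838] tcp z [0.43557782 0.0015219  0.15894404]
shift [ 0.1091  0.0005 -0.0117] turn 0.18 cur yaw -81.3 q [-0.155  0.125  1.897 -0.002  1.122  1.265] down [-0.002 -0.001 -1.   ] clk 13.15
```

Request:
play_rows --plan '[[[1,0.02,0,-0.003,0.2],[1,0.05,0,-0.008,0.2],[1,0.08,0,-0.0115,0.2],[1,0.1,0,-0.0115,0.2],[1,0.108,0,-0.0115,0.2],[1,0.109,0,-0.0115,0.2],[1,0.109,0,-0.0115,0.2]]]'

```text
clock: 13.85
position: [0.4474, 0.003, 0.0506]
ee_rot: [-0.053, -0.705, -0.052, 0.706]
contact_force: [0.3, -0.2, -0.8]
width: 0.0213
```

Run:
```python
from h import *
im,d,s=grab('side','d7');p,q=s['position'],s['ee_rot'];print(p,s['contact_force'])
cv2.imwrite('pics/d7c.png',cv2.resize(cv2.imread('pics/d7.png')[150:270,200:400],None,fx=4,fy=4,interpolation=cv2.INTER_CUBIC))
im,d,s=grab('wrist','w7')
f=np.array([np.cos(np.radians(8.5)),np.sin(np.radians(8.5))]);mo=np.array([.734,.0455])
r=s['position'][:2]-mo; print('handle along',r@f,'lat',r@[-f[1],f[0]])
go(*(mo-f*.25),.05,-81.5)
```

```text
[0.44739597 0.0029655  0.05060422] [ 0.28803662 -0.23679315 -0.83712871]
handle along -0.2894426383130031 lat 0.00020704772180761162
shift [ 0.0011  0.0002 -0.0394] turn -0.0 cur yaw -81.5 q [-1.480e-01  2.740e-01  2.032e+00 -2.000e-03  8.350e-01  1.276e+00] down [-0.    -0.002 -1.   ] clk 13.95
```

View pics/d7c.png

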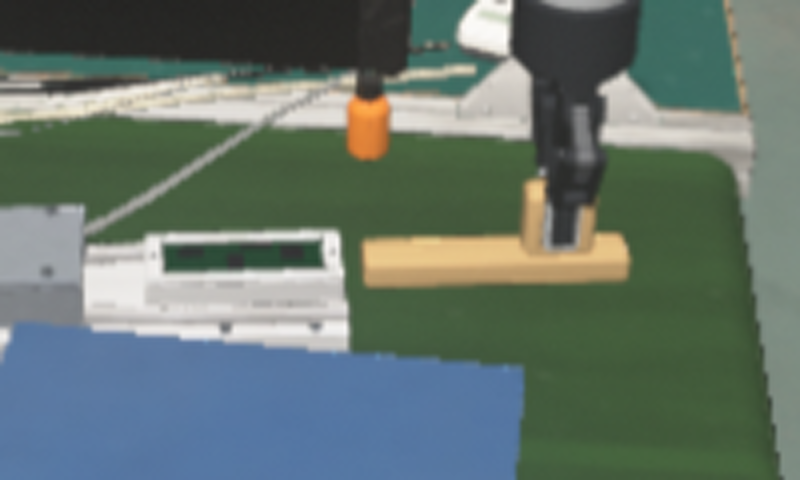

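View pics/w7.png

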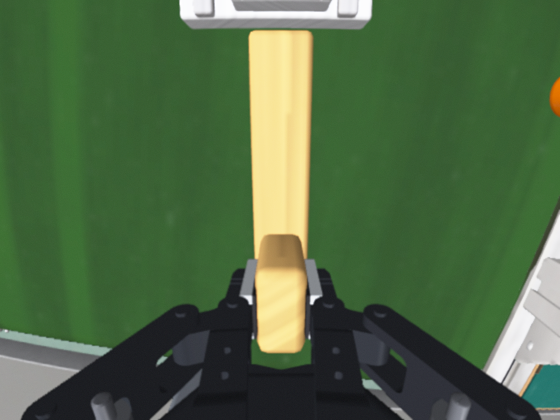

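The side view shows the stick tip (365,260) just behind the carrier and tray, slightly above the plate. The wrist view shows it centred between the rails. I push now.

Request:
play_rows --plan '[[[1,0,0,-0.005,0],[1,0,0,-0.012,0],[1,0,0,-0.02,0],[1,0,0,-0.028,0],[1,0,0,-0.036,0],[1,0,0,-0.044,0],[1,0,0,-0.052,0],[1,0,0,-0.058,0],[1,0,0,-0.06,0]]]'

```text
clock: 14.85
position: [0.5082, 0.0119, 0.0509]
ee_rot: [0.053, 0.705, 0.052, -0.705]
contact_force: [-1.4, -0.4, -0.6]
width: 0.0207
```

```bash
cat >> h.py <<'E'
def along():
    s=manip.get_state()
    f=np.array([np.cos(np.radians(8.5)),np.sin(np.radians(8.5))]);mo=np.array([.734,.0455])
    r=s['position'][:2]-mo; F=s['contact_force']
    print('tip along mm',(r@f*1000+120).round(2),'lat',(r@[-f[1],f[0]]*1000).round(2),'z',s['position'][2].round(4),'F along',(F[:2]@f).round(2),'lat',(F[:2]@[-f[1],f[0]]).round(2),'Fz',F[2].round(2),'clk',s['clock'],'w',s['width'])
    go(*(mo+f*(r@f)),.05,-81.5)
E
python3 - <<'E'
from h import *
along()
im,d,s=grab('wrist','w8')
E
```

```text
tip along mm -108.31 lat 0.13 z 0.0509 F along -1.49 lat -0.18 Fz -0.56 clk 14.85 w 0.020694452790130005
shift [0.0009 0.0001 0.    ] turn 0.01 cur yaw -81.5 q [-0.112  0.349  1.906 -0.002  0.885  1.311] down [ 0.001 -0.002 -1.   ] clk 14.85
```

View pics/w8.png

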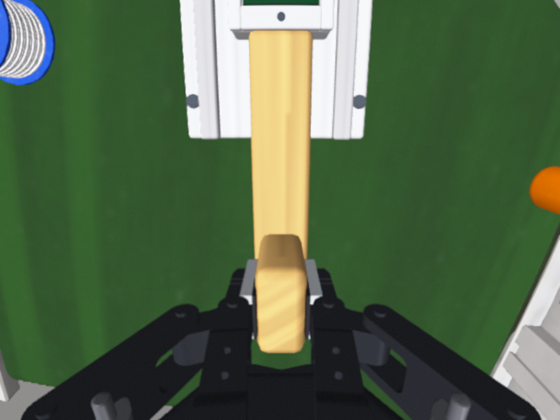

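The wrist view shows the stick tip against the carrier's rear at (281,30), centred between the rails. The push force is about 1.5 N. Continuing.

Request:
play_rows --plan '[[[1,0,0,-0.006,0],[1,0,0,-0.014,0],[1,0,0,-0.022,0],[1,0,0,-0.03,0],[1,0,0,-0.038,0],[1,0,0,-0.046,0],[1,0,0,-0.054,0],[1,0,0,-0.062,0],[1,0,0,-0.07,0],[1,0,0,-0.076,0],[1,0,0,-0.08,0]]]'

```text
clock: 16.0
position: [0.588, 0.0238, 0.0509]
ee_rot: [0.053, 0.706, 0.052, -0.705]
contact_force: [-2.6, 0.1, -1.4]
width: 0.0207
```

Run:
```python
from h import *
along()
```

```text
tip along mm -27.6 lat 0.11 z 0.0509 F along -2.57 lat 0.5 Fz -1.36 clk 16.0 w 0.020690039867446514
shift [0.0009 0.0001 0.    ] turn 0.0 cur yaw -81.5 q [-0.077  0.447  1.729 -0.002  0.964  1.347] down [ 0.001 -0.002 -1.   ] clk 16.0
```

Request:
play_rows --plan '[[[1,0,0,-0.004,0],[1,0,0,-0.008,0],[1,0,0,-0.013,0],[1,0,0,-0.018,0],[1,0,0,-0.023,0],[1,0,0,-0.028,0],[1,0,0,-0.033,0],[1,0,0,-0.037,0],[1,0,0,-0.04,0]]]'

```text
clock: 16.9
position: [0.6282, 0.0297, 0.0509]
ee_rot: [0.053, 0.706, 0.052, -0.705]
contact_force: [-1.1, -0.6, -1.0]
width: 0.0209
```

Run:
```python
from h import *
along()
```

```text
tip along mm 12.98 lat 0.03 z 0.0509 F along -1.19 lat -0.43 Fz -0.97 clk 16.9 w 0.020871500390448276
shift [0.0009 0.     0.    ] turn 0.0 cur yaw -81.5 q [-0.062  0.497  1.635 -0.002  1.009  1.361] down [ 0.001 -0.002 -1.   ] clk 16.9
```

Request:
play_rows --plan '[[[1,0,0,-0.0025,0],[1,0,0,-0.005,0]]]'

```text
clock: 17.1
position: [0.6333, 0.0304, 0.0509]
ee_rot: [0.053, 0.706, 0.052, -0.705]
contact_force: [-2.1, 0.2, -1.5]
width: 0.0209
```

Request:
play_rows --plan '[[[1,0,0,-0.0025,0],[1,0,0,-0.005,0]]]'

```text
clock: 17.3
position: [0.6384, 0.0312, 0.0509]
ee_rot: [0.053, 0.706, 0.052, -0.705]
contact_force: [-1.9, -0.3, -1.9]
width: 0.0211
```

Request:
play_rows --plan '[[[1,0,0,-0.002,0],[1,0,0,-0.004,0]]]'

```text
clock: 17.5
position: [0.6425, 0.0318, 0.0509]
ee_rot: [0.053, 0.706, 0.052, -0.705]
contact_force: [-1.2, 0.7, -2.6]
width: 0.0207
```

Request:
play_rows --plan '[[[1,0,0,-0.002,0],[1,0,0,-0.004,0]]]'

```text
clock: 17.7
position: [0.6466, 0.0324, 0.0509]
ee_rot: [0.053, 0.706, 0.052, -0.705]
contact_force: [-2.0, 0.6, -1.6]
width: 0.0207
```

Request:
play_rows --plan '[[[1,0,0,-0.002,0],[1,0,0,-0.004,0]]]'

```text
clock: 17.9
position: [0.6508, 0.033, 0.0509]
ee_rot: [0.053, 0.706, 0.052, -0.705]
contact_force: [-1.2, -0.6, -1.6]
width: 0.0209
```

Request:
play_rows --plan '[[[1,0,0,-0.002,0],[1,0,0,-0.004,0]]]'

```text
clock: 18.1
position: [0.655, 0.0336, 0.0509]
ee_rot: [0.053, 0.706, 0.052, -0.705]
contact_force: [-2.0, 0.1, -1.8]
width: 0.021
```

Request:
play_rows --plan '[[[1,0,0,-0.002,0],[1,0,0,-0.004,0]]]'

```text
clock: 18.3
position: [0.6591, 0.0342, 0.051]
ee_rot: [0.053, 0.706, 0.052, -0.705]
contact_force: [-2.2, 0.0, -0.9]
width: 0.0207
```

Request:
play_rows --plan '[[[1,0,0,-0.002,0],[1,0,0,-0.004,0]]]'

```text
clock: 18.5
position: [0.6633, 0.0348, 0.051]
ee_rot: [0.053, 0.706, 0.052, -0.705]
contact_force: [-1.6, -0.8, -1.4]
width: 0.0207
```

Request:
play_rows --plan '[[[1,0,0,-0.002,0],[1,0,0,-0.004,0]]]'

```text
clock: 18.7
position: [0.6636, 0.035, 0.0509]
ee_rot: [-0.053, -0.703, -0.052, 0.708]
contact_force: [-14.1, -2.4, 6.1]
width: 0.0212
```

The stop is felt: force jumped to 14 N with the tip at about +49 mm. I continue in small steps.

Request:
play_rows --plan '[[[1,0,0,-0.003,0],[1,0,0,-0.004,0]]]'

```text
clock: 18.9
position: [0.6637, 0.0351, 0.0509]
ee_rot: [-0.053, -0.7, -0.052, 0.71]
contact_force: [-12.2, -1.1, 5.8]
width: 0.021
```

Run:
```python
from h import *
along()
```

```text
tip along mm 48.89 lat 0.08 z 0.0509 F along -12.25 lat 0.76 Fz 5.81 clk 18.9 w 0.02095129777444405
shift [ 0.0009  0.0001 -0.    ] turn 0.02 cur yaw -81.5 q [-0.049  0.549  1.533 -0.005  1.075  1.375] down [-0.015 -0.004 -1.   ] clk 18.9
```

Request:
play_rows --plan '[[[1,0,0,-0.003,0],[1,0,0,-0.005,0],[1,0,0,-0.006,0],[1,0,0,-0.006,0]]]'

```text
clock: 19.3
position: [0.6647, 0.0356, 0.0505]
ee_rot: [-0.054, -0.696, -0.052, 0.714]
contact_force: [-12.0, -1.7, 4.6]
width: 0.021
```

Run:
```python
from h import *
along(); print(manip.get_state()['ee_rot'],manip.get_state()['moment'])
grab('wrist','w9')
```

```text
tip along mm 49.96 lat 0.45 z 0.0505 F along -12.14 lat 0.05 Fz 4.57 clk 19.3 w 0.02099063971371708
shift [ 0.0005  0.0004 -0.    ] turn 0.04 cur yaw -81.5 q [-0.048  0.556  1.521 -0.006  1.09   1.377] down [-0.025 -0.004 -1.   ] clk 19.3
[-0.05354907 -0.69608017 -0.05173838  0.71409245] [-0.21417299  1.53385648 -0.03556761]
```

View pics/w9.png

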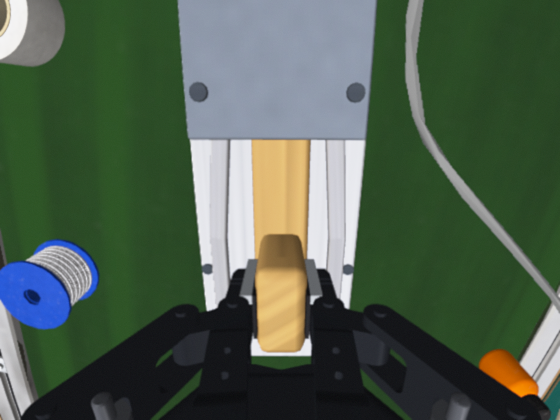

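Request:
play_rows --plan '[[[1,0,0,-0.003,0],[1,0,0,-0.005,0],[1,0,0,-0.007,0],[1,0,0,-0.008,0]]]'

```text
clock: 19.75
position: [0.6673, 0.0363, 0.0503]
ee_rot: [-0.054, -0.692, -0.052, 0.718]
contact_force: [-11.9, -2.9, 5.7]
width: 0.0211
```

Run:
```python
from h import *
along(); print(manip.get_state()['ee_rot'],manip.get_state()['moment'])
grab('scene','s9');grab('side','d9')
a=cv2.imread('pics/s9.png')[120:260,220:380];b=cv2.imread('pics/d9.png')[150:270,120:300]
cv2.imwrite('pics/c9.png',np.hstack([cv2.resize(a,(400,350)),cv2.resize(b,(400,267+83))]))
```

```text
tip along mm 52.71 lat 0.72 z 0.0503 F along -12.24 lat -1.07 Fz 5.71 clk 19.75 w 0.021084802451338914
shift [ 0.0003  0.0007 -0.    ] turn 0.05 cur yaw -81.4 q [-0.046  0.565  1.504 -0.008  1.109  1.379] down [-0.036 -0.005 -0.999] clk 19.75
[-0.05367634 -0.69217263 -0.05174008  0.71787106] [-0.2642477   1.70939925 -0.0534663 ]
```

View pics/c9.png

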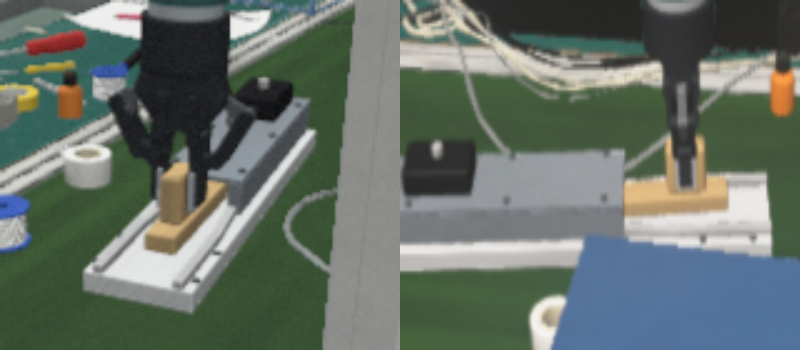

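Force holds steady at 12 N while the tool advanced about 3 mm, so the stop is sliding. One more similar push for margin.

Request:
play_rows --plan '[[[1,0,0,-0.003,0],[1,0,0,-0.005,0],[1,0,0,-0.007,0],[1,0,0,-0.008,0]]]'

```text
clock: 20.25
position: [0.6699, 0.0367, 0.0511]
ee_rot: [-0.054, -0.688, -0.052, 0.722]
contact_force: [-15.7, -2.2, 11.0]
width: 0.0207
```

Run:
```python
from h import *
along()
```

```text
tip along mm 55.33 lat 0.76 z 0.0511 F along -15.87 lat 0.16 Fz 11.01 clk 20.25 w 0.020726635409109895
shift [ 0.0011  0.0008 -0.0001] turn 0.06 cur yaw -81.4 q [-0.044  0.572  1.487 -0.01   1.129  1.382] down [-0.047 -0.007 -0.999] clk 20.25
```

Run:
```python
from h import *
im,d,s=grab('wrist','w10')
a=cv2.imread('pics/w8.png')[200:420,180:380];b=cv2.imread('pics/w10.png')[200:420,180:380]
cv2.imwrite('pics/c10.png',cv2.resize(np.hstack([a,b]),None,fx=2,fy=2))
for n in 'w8','w9','w10':
    z=np.load(f'pics/{n}.npz');g=z['im'].astype(int);m=((g[...,0]-g[...,2])>60)&(g[...,0]>120)
    c=m[:,281]; r=np.where(c)[0]; 
    col=g[:,281]; e=np.abs(np.diff(col.sum(1))); k=[i for i in range(220,370) if e[i]>60]; print(n,r.min(),r.max(),k, [np.where(m[y])[0][[0,-1]].tolist() for y in (180,220,300)])
```

```text
w8 30 352 [233, 234, 351, 352, 353] [[252, 559], [253, 307], [256, 304]]
w9 140 351 [233, 234, 351, 352, 354, 355, 356] [[253, 308], [254, 306], [257, 304]]
w10 152 351 [232, 233, 234, 351, 352, 356, 357, 358] [[253, 308], [254, 306], [257, 304]]
```

View pics/c10.png

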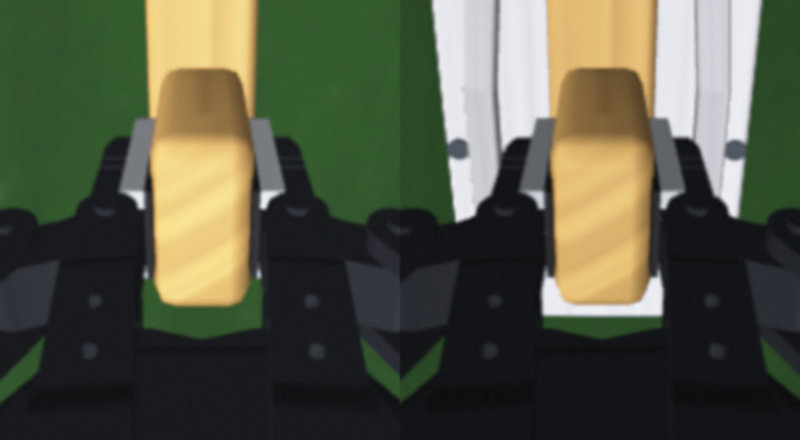

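The stick has not shifted in the grip (edges within 1 px), so the tip advanced about 5–6 mm beyond first contact with the stop. I draw it out along its own axis.

Request:
play_rows --plan '[[[1,0,0,0.003,0],[1,-0.001,0,0.01,0],[1,-0.001,0,0.02,0],[1,-0.001,0,0.035,0],[1,-0.001,0,0.05,0],[1,-0.001,0,0.065,0],[1,-0.001,0,0.085,0],[1,-0.001,0,0.105,0],[1,-0.001,0,0.125,0],[1,-0.001,0,0.145,0],[1,-0.001,0,0.165,0],[1,-0.001,0,0.165,0]]]'

```text
clock: 21.5
position: [0.5038, 0.0123, 0.0598]
ee_rot: [-0.054, -0.687, -0.052, 0.722]
contact_force: [-0.8, 0.1, -1.6]
width: 0.0207
```

Run:
```python
from h import *
along()
print('---');go(.41,-.05,.09,-81.5)
```

```text
tip along mm -112.54 lat 1.17 z 0.0598 F along -0.75 lat 0.23 Fz -1.63 clk 21.5 w 0.020745913227057534
shift [ 0.0098  0.0012 -0.0005] turn 0.04 cur yaw -81.5 q [-0.105  0.355  1.867 -0.014  0.968  1.325] down [-0.049 -0.006 -0.999] clk 21.5
---
shift [-0.0252  0.0476  0.1034] turn 0.04 cur yaw -81.5 q [-0.105  0.355  1.867 -0.014  0.968  1.325] down [-0.049 -0.006 -0.999] clk 21.5
```

Request:
play_rows --plan '[[[1,-0.01,0,0.02,0],[1,-0.025,0,0.05,0],[1,-0.025,0.01,0.075,0],[1,-0.025,0.03,0.095,0],[1,-0.025,0.045,0.103,0],[1,-0.025,0.0475,0.103,0],[1,-0.025,0.0475,0.103,0]]]'

```text
clock: 22.2
position: [0.4119, -0.0502, 0.0901]
ee_rot: [-0.053, -0.688, -0.051, 0.722]
contact_force: [0.4, 0.4, -0.7]
width: 0.0206
```

Run:
```python
from h import *
go(.41,-.05,.035,-81.5)
grab('scene','s11')
cv2.imwrite('pics/s11c.png',cv2.resize(cv2.imread('pics/s11.png')[120:330,180:400],None,fx=2.7,fy=2.7))
```

```text
shift [ 0.0551 -0.0005 -0.0008] turn -0.05 cur yaw -81.5 q [-0.273  0.199  2.012 -0.023  0.974  1.164] down [-0.047 -0.007 -0.999] clk 22.2
```

View pics/s11c.png

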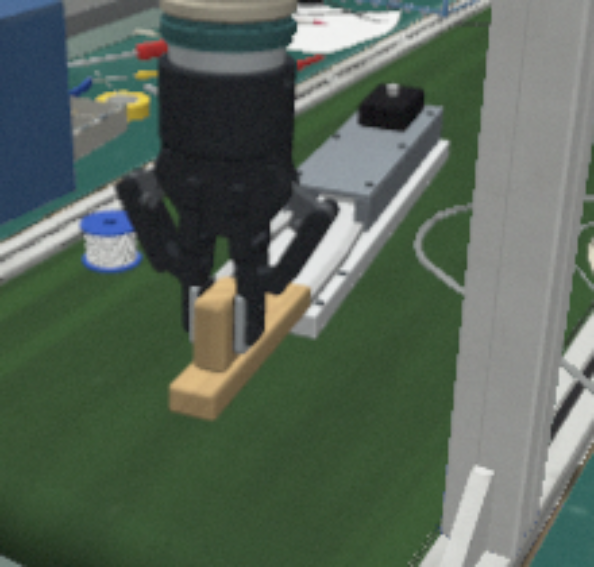

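The stick hangs behind and clear of the tray, level with the open belt. I lower it.

Request:
play_rows --plan '[[[1,0.02,0,0,0],[1,0.04,0,0,0],[1,0.05,0,0,0],[1,0.055,0,0,0],[1,0.057,0,0,0],[1,0.057,0,0,0]]]'

```text
clock: 22.85
position: [0.4095, -0.0501, 0.0332]
ee_rot: [-0.054, -0.688, -0.051, 0.722]
contact_force: [0.2, 0.1, -2.5]
width: 0.0209
```

Request:
play_rows --plan '[[[1,0.001,0,0,0],[1,0.002,0,0,0],[1,0.002,0,0,0]]]'

```text
clock: 23.15
position: [0.4101, -0.0502, 0.0316]
ee_rot: [-0.054, -0.689, -0.051, 0.721]
contact_force: [0.3, 0.1, 0.1]
width: 0.0211
```

Request:
play_rows --plan '[[[1,0.001,0,0,0],[1,0.002,0,0,0],[1,0.003,0,0,0],[0,0.003,0,0,0],[0,0.003,0,0,0],[0,0.003,0,0,0],[0,0.003,0,0,0],[0,0.003,0,0,0]]]'

```text
clock: 23.95
position: [0.41, -0.0503, 0.0285]
ee_rot: [-0.054, -0.689, -0.051, 0.721]
contact_force: [-0.4, 0.5, 0.8]
width: 0.0849
```

Request:
play_rows --plan '[[[0,-0.02,0,0,0],[0,-0.05,0,0,0],[0,-0.1,0,0,0],[0,-0.15,0,0,0],[0,-0.18,0,0,0],[0,-0.18,0,0,0],[0,-0.18,0,0,0]]]'

```text
clock: 24.65
position: [0.4181, -0.049, 0.2085]
ee_rot: [-0.054, -0.689, -0.051, 0.721]
contact_force: [0.1, 0.3, -0.1]
width: 0.0851
```

Run:
```python
from h import *
for n,t in (('scene','s12'),('side','d12'),('wrist','w12')):
    im,d,s=grab(n,t);P=cloud(n,d,s['position'],s['ee_rot'])
    g=im.astype(int);wood=(g[...,0]-g[...,2]>50)
    for nm,a in dict(bar=((.3,.6),(-.12,.02),(.008,.026)),handle=((.3,.6),(-.12,.02),(.05,.075))).items():
        try: m=comp(P,*a,wood);print(n,nm,m.sum(),P[m][:,2].mean().round(4),*rect(P[m][:,:2]))
        except Exception as e: print(n,nm,'none')
s=manip.get_state();print(s['position'],s['contact_force'],s['width'],s['clock'])
a=cv2.imread('pics/s12.png')[100:310,170:400];b=cv2.imread('pics/d12.png')[150:300,100:400]
cv2.imwrite('pics/c12.png',np.vstack([cv2.resize(a,(440,400)),cv2.resize(b,(440,200))]))
```

```text
scene bar 672 0.0173 [445.2 -45.7] [ 29.1 166. ] 8.6
scene handle 210 0.0613 [407.3 -51.8] [20.  43.4] 7.9
side bar 579 0.0169 [447.5 -43.2] [ 37.2 164.9] 8.6
side handle 146 0.0597 [410.7 -45.4] [23.6 42.7] 9.3
wrist bar 3068 0.0163 [445.1 -43.9] [ 30.1 164.5] 8.6
wrist handle 903 0.0603 [409.  -49.2] [22.4 42.5] 8.7
[ 0.4168441  -0.04870335  0.20667804] [-1.14371765  0.90270306 -0.5651444 ] 0.08515934622031293 24.8
```

View pics/c12.png

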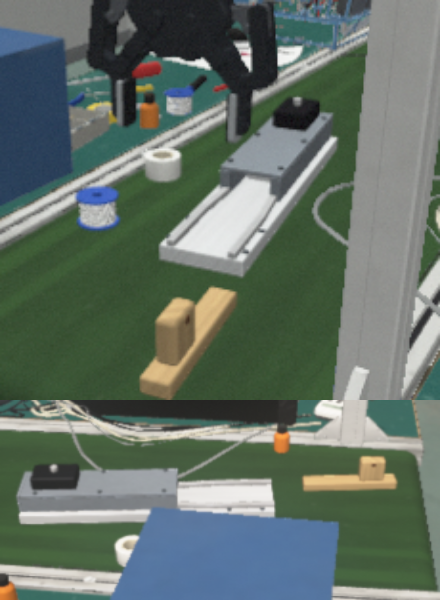

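View pics/w12.png

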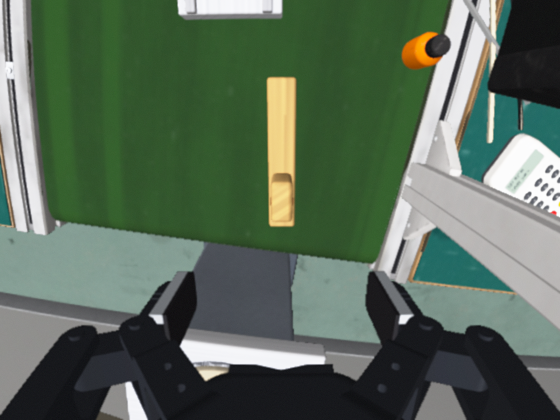

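```bash
python3 -c "
from rig import manip
print(manip.sign_off())"
```

```text
the job is handed in; nothing more can be done
None
```

I finished the whole sequence and handed the job in at about 25 s of the 72 s; sign-off gave no verdict.

- **Carrier:** I laid it in the tray and let go. The wrist camera then showed it centred within about 1 mm, aligned with the tray and lying on the floor.
- **Push:** The carrier slid at about 1–2.5 N. At a tip depth of about 49 mm (carrier front about 169 mm) the force jumped to 12–14 N. It held near 12 N while the tip kept advancing, and ended at 16 N. From that I put the stop's travel at about 5–6 mm; I could not see the stop or the carrier inside the tunnel.
- **Stick tilt:** During the push the tool tipped nose-down by about 2.7°, and the tip rubbed the channel floor at the end. That explains the last force rise, and I subtracted the tilt from the travel estimate. The stick did not slip in the grip.
- **Stick put down:** All three cameras show it flat on the belt, with its front end about 40–50 mm short of the tray. The handle point is near (0.41, -0.05) m.
- **Bystanders:** The reel, orange bottle and label roll look unmoved in the last pictures; I did not re-measure them. The gripper is open and about 0.2 m up, touching nothing.

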